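# Load the pressing pot into the screw press

## Robot

A 7-joint arm with a two-finger parallel gripper is mounted at the origin on a cart in front of the work surface, level with it; the furniture and walls round the work are solid. World frame = base frame: x ahead of the robot, y to its left, z up, the work surface at z = 0. Lengths are in m, angles in rad, forces in N, time in s.
With the tool pointing down it reaches from about 0.4 to 0.85 m from the base axis. Payload 4.5 kg.
Tool frame: the origin (TCP) lies between the finger pads; the fingertips stand 11 mm ahead of it and the grasp point (between the pads) lies 8 mm behind it (r.nose_length is the distance from the TCP to the fingertips, in m); z points along the fingers, y is the line along which they close (so a half turn about z gives the same grasp; the last joint's range is limited). The gripper opens to 88 mm and grips with 3 to 60 N. Pads are 18 mm wide; open, the fingers measure 123 mm over their backs; the gripper's body (75 mm by 187 mm) begins 45 mm behind the grasp point.
Start: joints at [1.231, 0.689, -0.195, 1.565, 0.157, 0.902, -0.215], TCP at [0.228, -0.582, 0.25] pointing down, gripper open.
Joint ranges: [-3.01, 3.01], [-0.46, 2.08], [-1.47, 1.51], [0.13, 2.56], [-1, 4.14], [0.04, 2.09], [-2.66, 2.66]. Speed limits (rad/s): [2.57, 2.57, 3.14, 3.14, 3.14, 3.14, 3.14].

## Interface

Orientations are given as a unit quaternion [x, y, z, w].
In Python, from plant import get_state, snapshot, camera_model, r gives the robot as it stands.
- The arm moves only by the shell command python3 -m inch 'ROWS' [FORCE]. ROWS is text: rows parted by semicolons, each of 7 numbers parted by spaces: the opening, from -1 (shut) to 1 (fully open), then the shift along the tool's x, y, z in m, then the turn, a rotation vector about the tool's x, y, z in rad. A call has 1 to 20 rows; each row shifts and turns the commanded pose from where the row before left it, along the tool's axes as they then stand; what a row does not reach is not made up. A row lasts 1/12 s, in which the tool goes at most 41.7 mm and 7.16 degrees, less where a joint would pass 70% of its speed; a pose out of reach is approached as far as the arm can. A call is refused whole if a number of a shift passes 0.0417 or a number of a turn 0.125, either way. A call with a gripper value outside its range is refused whole. The fingers move at their own pace and stop on an object; FORCE is the grip in N (left out, the last holds). Time passes only in rows, so rows that do not move let the fingers close. It gives the time, the measured TCP pose, the force, the opening and the grip force at its end, in the units of the state.
- get_state(): the state, without advancing time (a new reading comes with each control period).
- snapshot(name): name is "scene" or "top" or "wrist"; returns (picture, depth): 384x512x3 uint8, red, green, blue; 384x512 float32, m along the optical axis (not along the pixel's ray), 0 where there is no reading.
- camera_model(name): a dict with "intrinsics" (3x3 intrinsics, pixels), "view" (4x4, takes a point from world to camera coordinates). Camera axes: x right, y down, z forward; pixel columns grow to the right and rows downward; lengths in m; the calibration is good to about 2 mm. A picture is of the moment at which its call begins: read the wrist's pose just before it. camera_model takes no time and is no camera call; for the wrist camera it gives the pose at the moment of the call.
- r.finish_job(): hands the job in; it is judged then, once.
The state is a dict: "clock": time; "q": joint angles; "qd": joint speeds; "joint_torque": joint torques, N m; "tool_pos": TCP position; "eef_rot": TCP orientation; "contact_force": force on the tool from outside, world axes, zero at the start; "moment": the same for the moment, N m; "opening": opening from 0.0 (shut) to 1.0 (fully open); "finger_force": force on a finger pad.
Only numpy, scipy, OpenCV 4.12 (cv2) and the standard library are available. Lean on these libraries where they do the work, as an engineer would, in place of code of your own. Each camera call takes 0.05 s, during which the arm holds its last target. There are 200 camera calls.

## Task

Wind the press's handwheel up until the pressing plate is clear of the height of the pot, bring the pot in by its handle and set it on the press bed, fully home against the curved stop under the plate. Then wind the wheel back down until the plate bears on the pot's wooden follower and has squeezed the press's spring about half-way, and let go. Keep the pot upright, do not crush the spring solid, and leave everything else where it stands.

Things in the scene. Friction and masses are not known exactly. Their poses are not given: they have to be found in the camera images.
- press: Steel screw press, fixed on the worktop; origin under the vertical screw axis. x points to its rear; -x is its open front, roughly towards the robot. Base plate 62 mm to front, 92 to rear, 75 to each side. Two columns (18 mm thick, 75 mm behind the axis, 50 mm either side) carry an overhanging arm, 134 to 165 mm up, with the nut. Front and both sides are open for the pot.
- press_bed (a point): Centre of the press bed: top of the 6 mm base plate, on the screw axis; axes as the press. A curved stop, 9 mm high, stands on the bed, spanning 45 degrees to either side of the rear; its inner face is 51.5 mm from the axis, so a pot pushed straight back against it stands about 3.5 mm behind the axis.
- press_wheel (a joint): Handwheel on top of the screw, 106 mm across; rad, growing counter-clockwise seen from above. Counter-clockwise winds wheel, stem and plate up 20 mm a turn, clockwise down. Takes about 2 N at the knob (3 N against the spring); stays where it is left. At 0 the knob is on the press's front (-x) side.
- press_stem (a joint): Height of stem, wheel and plate in m: 0 lowest, 0.040 top stop; always wheel angle x 20 mm / (2 pi). With the spring relaxed, the plate's underside stands 40 mm + this value above the bed.
- press_plate (a joint): Squeeze of the spring between stem and plate, m: 0 relaxed, 0.014 solid, half-way 0.007. Seen as the gap between the plate's sleeve and the collar above it: 14 mm relaxed, closing with the squeeze. Force 5 N at first touch plus 1 N a mm.
- press_plate_under (a point): Centre of the underside of the pressing plate, a steel disc 80 mm across that hangs under the stem and does not turn.
- knob_mid (a point): Centre of the black crank knob standing upright on the wheel's rim, 47 mm from the screw axis: a round barrel 24 mm thick, 45 mm tall. It spins freely about its own upright axis, so a hand holding it need not turn. Rim and hub end 25 mm or more below this point. The point is 216.5 mm above the worktop with the stem at 0 and rises with it.
- pot_mid (a point): Pressing pot: round bare aluminium pot, 96 mm across (99 at the rim), 60 mm high overall with its flat wooden follower disc (87 mm across, 10 mm proud of the rim), about 0.35 kg. This point is on its axis, 30 mm above its underside; z up, the stick handle points along -x.
- pot_handle (a point): Where to hold the pot's black handle: a level bar 13 mm wide, 20 mm high, from 66 to 144 mm from the pot's axis. This point is mid-bar, 128 mm from the pot's axis, 40 mm above its underside; x points along the bar to the pot. Held here, with the handle to the press's front, the hand stays clear in front of the wheel.
- pepper_mill: Bystander: turned wooden pepper mill, 58 mm thick, 170 mm high; origin under its centre.
- salt_shaker: Bystander: glass salt shaker with grey top, 44 mm thick, 90 mm high; origin under its centre.
- mug: Bystander: dark grey mug, 82 mm across, 107 mm high; origin under its centre.
- cup: Bystander: brown cup, 91 mm across, 88 mm high; origin under its centre.
- egg_timer: Bystander: round red egg timer, 66 mm thick, 59 mm high; origin under its centre.

How it is judged:
On the way, in this order (a step that is already met when the one before it is completed fails the run):
1. the stem is wound up so that the plate stands higher above the bed than the pot (more than 60.5 mm) (value of joint press_stem above 0.0205 m), for 0.2 s.
2. the pot stands on the bed, upright and home under the plate (within 8 mm of the screw axis), the spring still relaxed (horizontal distance between pot_mid and press_bed below 0.008 m and z of pot_mid in the frame of press_bed below 0.033 m and angle between pot_mid's own z axis and vertical below 0.08 rad and value of joint press_plate below 0.0015 m), for 0.2 s.
At the end, for the whole second after the job is handed in: The pot stands upright on the press bed within 8 mm of the screw axis, the plate is down on its follower with the spring squeezed by 3.5 to 10.5 mm (half-way is 7), and the wheel is at rest (horizontal distance between pot_mid and press_bed below 0.008 m and z of pot_mid in the frame of press_bed below 0.033 m and angle between pot_mid's own z axis and vertical below 0.06 rad and value of joint press_plate between 0.0035 and 0.0105 m and velocity of joint press_wheel between -0.1 and 0.1 rad/s); the robot touches nothing.
It fails at once if the pot is tipped by more than 0.4 rad (angle between pot_mid's own z axis and vertical above 0.4 rad).
It fails at once if the spring is squeezed solid (13.5 mm or more) (value of joint press_plate above 0.0135 m).
It fails at once if a bystander is shifted by more than 30 mm (distance of any of pepper_mill, salt_shaker, mug, cup, egg_timer from where it was at the start of the episode above 0.03 m).
It also fails if it takes over 67 s, if anything falls off the work surface, if the arm or the gripper's body presses on something with over 40 N, if the wrist force passes 120 N, or if a joint passes its speed limit or range.

## Working session

There is one attempt and no reset: what is moved stays moved. The work goes in short steps, Python scripts to look and compute and a shell command to move; the robot and the scene stay as the last step left them, time stands still between calls to the robot, and variables do not carry over. Pictures are saved under pics/ and viewed, at most 10 in all, crops included, and the job is handed in when it is done.

```bash
ls; mkdir -p pics; python3 - <<'E'
from plant import *
import cv2,numpy as np
for n in("scene","top"):
    p,d=snapshot(n); np.savez(f"{n}0.npz",p=p,d=d); cv2.imwrite(f"pics/{n}0.png",p[:,:,::-1])
    m=camera_model(n); print(n,np.round(m["intrinsics"],1).tolist(),np.round(m["view"],3).tolist())
s=get_state(); print(s, r.nose_length)
E
```

```text
pics
scene [[437.7, 0.0, 251.1], [0.0, 437.7, 194.0], [0.0, 0.0, 1.0]] [[0.843, -0.538, 0.007, -0.537], [-0.447, -0.708, -0.547, 0.188], [0.3, 0.458, -0.837, 1.407], [0.0, 0.0, 0.0, 1.0]]
top [[493.0, 0.0, 254.0], [0.0, 493.0, 191.4], [0.0, 0.0, 1.0]] [[0.087, -0.996, -0.001, -0.235], [-0.8, -0.07, -0.596, 0.506], [0.594, 0.052, -0.803, 1.386], [0.0, 0.0, 0.0, 1.0]]
{'clock': 0.1, 'q': array([ 1.23081114,  0.68989104, -0.19451718,  1.56622079,  0.15732369,
        0.90251631, -0.21510942]), 'qd': array([ 5.41130000e-04, -1.92285547e-03, -5.01393173e-04, -3.90910144e-03,
        6.82844268e-05,  1.05675899e-03,  6.47625240e-04]), 'joint_torque': array([-2.65305942e-03, -5.28496134e+01, -1.27141111e+00, -1.53834665e+01,
       -5.25817007e-02,  2.00795541e-03,  3.44322859e-05]), 'tool_pos': array([ 0.22796791, -0.58135654,  0.24900095]), 'eef_rot': array([ 9.82578870e-01,  1.85844261e-01, -2.22119879e-04, -7.90614607e-04]), 'contact_force': array([-0.02657354,  0.50652596, -0.21486899]), 'moment': array([-0.00477813,  0.00788119,  0.00504312]), 'finger_force': 0.0, 'opening': 0.99908766944398} 0.011
```

View pics/scene0.png

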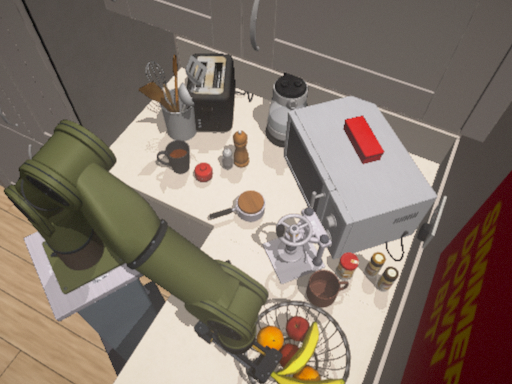

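View pics/top0.png

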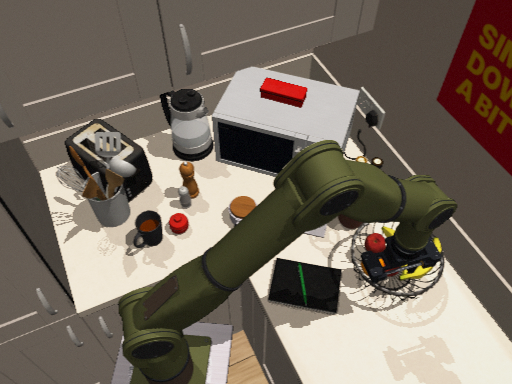

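The scene view shows the pot at about (250,205) with its handle end at (210,217), the press at (293,245), the cup at (323,287) and the fruit basket at (290,345). In the top view the arm hides the press. I'll enlarge the scene view next.

```bash
cat > h.py <<'E'
from plant import *
import cv2,numpy as np
from scipy.spatial.transform import Rotation as R
def world(n,u,v,z=None,d=None,m=None):
    """pixel -> world by depth d or on the plane of height z"""
    m=m or camera_model(n); K=m["intrinsics"];V=np.linalg.inv(m["view"])
    ray=np.linalg.inv(K)@[u,v,1.]; o=V[:3,3]; w=V[:3,:3]@ray
    return o+w*(d if z is None else (z-o[2])/w[2])
def cloud(n,d,m=None):
    m=m or camera_model(n); v,u=np.mgrid[:384,:512]; K=np.linalg.inv(m["intrinsics"]);V=np.linalg.inv(m["view"])
    P=(K@np.stack([u.ravel(),v.ravel(),np.ones(u.size)]))*d.ravel()
    return (V[:3,:3]@P+V[:3,3:]).T.reshape(384,512,3)
E
python3 - <<'E'
from h import *
f=np.load("scene0.npz");p,d=f["p"],f["d"]
c=p[175:325,200:360]; cv2.imwrite("pics/c1.png",cv2.resize(c,None,fx=5,fy=4*1,interpolation=3)[:, :, ::-1] if 0 else cv2.resize(c,(640,600),interpolation=2)[:,:,::-1])
P=cloud("scene",d)
for (u,v) in [(250,200),(250,205),(215,215),(230,209),(270,260),(290,265),(295,228),(150,200)]:
    print(u,v,np.round(P[v,u],3))
E
```

```text
250 200 [ 0.538 -0.148  0.058]
250 205 [ 0.528 -0.163  0.056]
215 215 [ 0.414 -0.129  0.046]
230 209 [ 0.467 -0.138  0.05 ]
270 260 [ 0.491 -0.342 -0.001]
290 265 [ 0.534 -0.391  0.002]
295 228 [ 0.55  -0.366  0.19 ]
150 200 [ 0.275  0.128 -0.089]
```

View pics/c1.png

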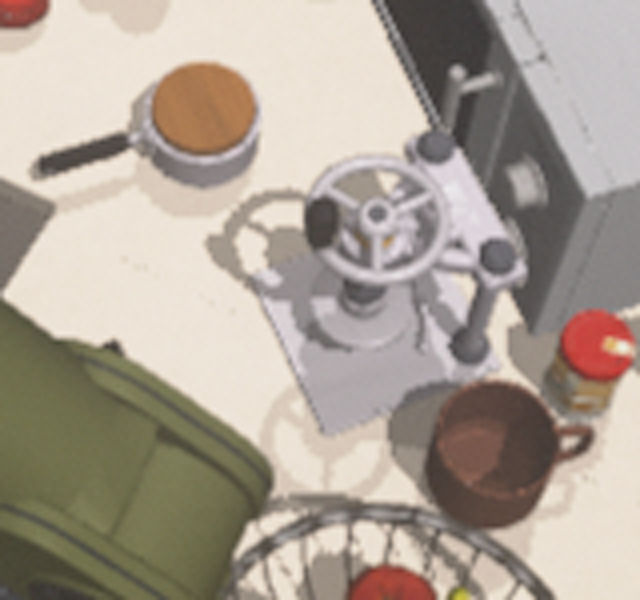

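In the enlarged crop (4x, origin (200,175)), the hub is at (294,228), the knob at (280,230) on the press's front side, the base plate's front corners at (264.5,244) and (281,283), and the column caps at (309,212) and (324,238). The follower is centred near (251,202) and the handle runs from (210,217) to (233,209). I'll now fit poses to these.

```bash
python3 - <<'E'
from h import *
f=np.load("scene0.npz");p,d=f["p"].astype(int),f["d"];P=cloud("scene",d)
a=world("scene",264.5,243.7,.006);b=world("scene",281.3,283.2,.006);print("corners",a,b,np.linalg.norm(a-b))
y=(a-b)[:2]/np.linalg.norm((a-b)[:2]);x=np.array([y[1],-y[0]]);print("press yaw",np.arctan2(x[1],x[0]),"axis",(a+b)[:2]/2+.062*x)
# wheel rim / hub / knob
w=P[205:250,270:320].reshape(-1,3)
for lo,hi in((.17,.205),(.205,.25)):
    q=w[(w[:,2]>lo)&(w[:,2]<hi)];print(lo,len(q),q.mean(0),q.min(0),q.max(0))
for n,u,v,z in(("hub",294.3,228.5,.195),("cap",309,211.7,.17),("cap",324.2,238.2,.17),("knobtop",280.5,226.5,.239)):
    print(n,world("scene",u,v,z),P[int(v),int(u)])
for lab,q in(("fol",(p[:,:,0]-p[:,:,2]>60)),):
    m=q.copy();m[:190]=0;m[225:]=0;m[:,:230]=0;m[:,270:]=0
    vv,uu=np.nonzero(m.astype(bool));c=cv2.fitEllipse(cv2.convexHull(np.c_[uu,vv].astype(np.float32)));print(c)
    print("pot",world("scene",c[0][0],c[0][1],.06),P[m.astype(bool)].mean(0))
for t in((210,217),(233,209)): print("h",world("scene",*t,.05))
E
```

```text
corners [ 0.50575978 -0.2870624   0.006     ] [ 0.47480149 -0.42756594  0.006     ] 0.14387376766383095
press yaw -0.2168728573126388 axis [ 0.55082829 -0.37065513]
0.17 546 [ 0.55055076 -0.36791743  0.18788962] [ 0.49311187 -0.41713795  0.17026351] [ 0.63844768 -0.31211166  0.20452882]
0.205 83 [ 0.49875892 -0.36318     0.22917425] [ 0.48947267 -0.37209822  0.20586375] [ 0.51286028 -0.35053426  0.24250997]
hub [ 0.54565787 -0.36826727  0.195     ] [ 0.54467865 -0.36771416  0.19803377]
cap [ 0.62543219 -0.33557237  0.17      ] [ 0.62810453 -0.33250967  0.16733614]
cap [ 0.60938626 -0.42963537  0.17      ] [ 0.61223154 -0.42661034  0.16338173]
knobtop [ 0.50011826 -0.3606256   0.239     ] [ 0.49968782 -0.35880621  0.23943986]
((250.3977508544922, 201.30496215820312), (21.723304748535156, 24.970346450805664), 93.28868103027344)
pot [ 0.53589267 -0.15389668  0.06      ] [ 0.53202154 -0.1594964   0.07073959]
h [ 0.39580451 -0.12932997  0.05      ]
h [ 0.47481221 -0.14327793  0.05      ]
```

```bash
python3 -m inch '1 0 0 -0.016 0 0 0.11;1 0 0 -0.016 0 0 0.11;1 0 0 -0.016 0 0 0.11;1 0 0 -0.016 0 0 0.11;1 0 0 -0.016 0 0 0.11;1 0.023 -0.026 0 0 0 0;1 0.023 -0.026 0 0 0 0;1 0.023 -0.026 0 0 0 0;1 0.023 -0.026 0 0 0 0;1 0.023 -0.026 0 0 0 0;1 0.023 -0.026 0 0 0 0;1 0.023 -0.026 0 0 0 0;1 0.023 -0.026 0 0 0 0;1 0 0 0 0 0 0;1 0 0 0 0 0 0;1 0 0 0 0 0 0'
python3 - <<'E'
from h import *
m=camera_model("wrist");p,d=snapshot("wrist");np.savez("w1.npz",p=p,d=d,K=m["intrinsics"],V=m["view"]);cv2.imwrite("pics/w1.png",p[:,:,::-1])
f=np.load("scene0.npz");P=cloud("scene",f["d"]).reshape(-1,3)
q=P[(P[:,2]>.2)&(P[:,0]>.55)&(P[:,0]<.9)&(P[:,1]>-.6)&(P[:,1]<-.1)]
H,_,_=np.histogram2d(q[:,0],q[:,1],bins=[np.arange(.55,.95,.05),np.arange(-.6,-.05,.05)]);print(H.astype(int))
E
```

```text
clock: 1.43
tool_pos: [0.4451, -0.4096, 0.3293]
eef_rot: [0.996, -0.088, -0.001, 0.0]
contact_force: [-0.2, -0.0, -0.9]
opening: 1.002
finger_force: 0.0
[[   0    0    0    0    0    0    0    0    0    0]
 [   0    0    0    0    0   19    0    0    0    0]
 [   0    0  168  355  257  216   66    0    0    0]
 [   0    0  245  273  255  244  264  250  207 1563]
 [   0    0  297  259  249  239  224 1456 2285  586]
 [ 287   16  350  253  238 1146 3053 1429  188  181]
 [ 934  160  259  975 3578 2570  196  233  164  189]]
```

View pics/w1.png

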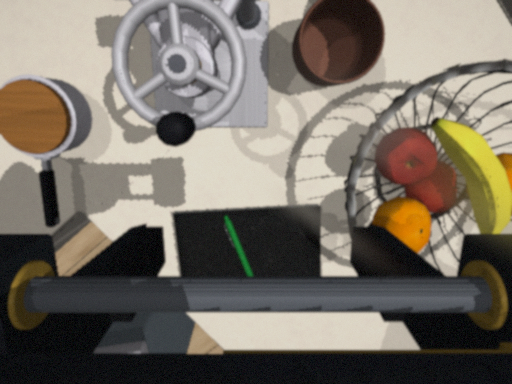

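In the wrist view the knob top is at (176,128), the hub at (178,63), and the base's front-right corner at (267,126). The handle runs from (53,222) to (46,165), with the follower near (33,116).

```bash
python3 - <<'E'
from h import *
f=np.load("w1.npz");m={"intrinsics":f["K"],"view":f["V"]};P=cloud("w",f["d"],m);p=f["p"].astype(int)
W=lambda u,v,z:np.round(world("w",u,v,z,m=m),4)
print("knob top",W(176,128,.239),P[128,176],"hub",W(178,63,.195),P[63,178],"corner",W(267,126,.006))
q=P[100:150,150:205].reshape(-1,3);q=q[(q[:,2]>.23)&(q[:,2]<.25)];print("knob pts",len(q),(q.min(0)+q.max(0))/2,q.min(0),q.max(0))
# rim circle fit
q=P[:150,90:260].reshape(-1,3);q=q[(q[:,2]>.178)&(q[:,2]<.2)];(c,rad)=cv2.minEnclosingCircle(q[:,:2].astype(np.float32));print("rim",c,rad,np.median(q[:,2]),len(q))
print("handle",W(53,222,.05),W(46,165,.05),P[195,49],P[215,52])
c=np.array([.546,-.369]);a=-.176;S=cloud("scene",np.load("scene0.npz")["d"]).reshape(-1,3)
e=S[:,:2]-c;x=e@[np.cos(a),np.sin(a)];y=e@[-np.sin(a),np.cos(a)]
for z0 in(.2,.25,.3,.35):
  k=(S[:,2]>z0)&(abs(y)<.14)&(x>.06)&(x<.4);i=np.argsort(np.where(k,x,9))[:3];print(z0,k.sum(),x[i],y[i],S[i,2])
E
```

```text
knob top [ 0.5014 -0.3659  0.239 ] [ 0.50140682 -0.36571873  0.2383601 ] hub [ 0.5467 -0.3678  0.195 ] [ 0.54709582 -0.3672302   0.19228413] corner [ 0.4743 -0.4288  0.006 ]
knob pts 846 [ 0.50027592 -0.36137109  0.23503759] [ 0.48904596 -0.3723248   0.23002448] [ 0.51150588 -0.35041737  0.2400507 ]
rim (0.547054648399353, -0.36634138226509094) 0.05284341424703598 0.18834414915822023 7769
handle [ 0.4044 -0.1307  0.05  ] [ 0.4787 -0.1471  0.05  ] [ 0.44018516 -0.13611218  0.04755455] [ 0.41309996 -0.13006567  0.04633489]
0.2 20551 [0.08880923 0.08913189 0.08938412] [0.06746791 0.07039067 0.07283602] [0.22184694 0.20675762 0.21387531]
0.25 16573 [0.11995863 0.12051579 0.1211506 ] [-0.04951899 -0.05971354 -0.05182606] [0.25038005 0.25012407 0.25330837]
0.3 13386 [0.25319554 0.25344547 0.25360907] [0.13872532 0.13984985 0.13954354] [0.49845528 0.52090457 0.5595684 ]
0.35 13341 [0.25319554 0.25344547 0.25360907] [0.13872532 0.13984985 0.13954354] [0.49845528 0.52090457 0.5595684 ]
```

```bash
python3 -m inch '1 0.0229 -0.0285 0 0 0 0;1 0.0229 -0.0285 0 0 0 0;1 0 0 0.03 0 0 0;1 0 0 0.03 0 0 0;1 0 0 0.03 0 0 0;1 0 0 0.0275 0 0 0;1 0 0 0 0 0 0;0 0 0 0 0 0 0;-1 0 0 0 0 0 0;-1 0 0 0 0 0 0;-1 0 0 0 0 0 0;-1 0 0 0 0 0 0;-1 0 0 0 0 0 0;-1 0 0 0 0 0 0' 20
python3 - <<'E'
from h import *
import numpy as np
n=20;t=np.arange(n+1)*2*np.pi/n
X=-.047*np.cos(t);Y=.047*np.sin(t)
print(';'.join(f"-1 {a:.4f} {b:.4f} -0.001 0 0 0" for a,b in zip(np.diff(X),np.diff(Y))))
print(camera_model("wrist")["view"].round(2).tolist() and get_state()["eef_rot"])
E
```

```text
clock: 2.65
tool_pos: [0.5011, -0.3613, 0.2128]
eef_rot: [0.996, -0.088, 0.0, 0.0]
contact_force: [0.1, 0.8, -0.9]
opening: 0.492
finger_force: 0.0
-1 0.0023 0.0145 -0.001 0 0 0;-1 0.0067 0.0131 -0.001 0 0 0;-1 0.0104 0.0104 -0.001 0 0 0;-1 0.0131 0.0067 -0.001 0 0 0;-1 0.0145 0.0023 -0.001 0 0 0;-1 0.0145 -0.0023 -0.001 0 0 0;-1 0.0131 -0.0067 -0.001 0 0 0;-1 0.0104 -0.0104 -0.001 0 0 0;-1 0.0067 -0.0131 -0.001 0 0 0;-1 0.0023 -0.0145 -0.001 0 0 0;-1 -0.0023 -0.0145 -0.001 0 0 0;-1 -0.0067 -0.0131 -0.001 0 0 0;-1 -0.0104 -0.0104 -0.001 0 0 0;-1 -0.0131 -0.0067 -0.001 0 0 0;-1 -0.0145 -0.0023 -0.001 0 0 0;-1 -0.0145 0.0023 -0.001 0 0 0;-1 -0.0131 0.0067 -0.001 0 0 0;-1 -0.0104 0.0104 -0.001 0 0 0;-1 -0.0067 0.0131 -0.001 0 0 0;-1 -0.0023 0.0145 -0.001 0 0 0
[ 9.96124711e-01 -8.79507447e-02  4.17810610e-04  2.29810897e-04]
```

```bash
python3 -m inch '-1 0 0 0 0 0 0;-1 0 0 0 0 0 0;-1 0 0 0 0 0 0;-1 0 0 0 0 0 0;-1 0 0 0 0 0 0;-1 0 0 0 0 0 0' 20
python3 - <<'E'
from h import *
n=20;t=.08+np.arange(n+1)*2*np.pi/n
X=-.047*np.cos(t);Y=.047*np.sin(t)
print(';'.join(f"-1 {a:.4f} {b:.4f} -0.001 0 0 0" for a,b in zip(np.diff(X),np.diff(Y))))
m=camera_model("wrist");p,d=snapshot("wrist");P=cloud("w",d,m).reshape(-1,3)
q=P[(P[:,2]>.178)&(P[:,2]<.2)&(np.hypot(P[:,0]-.547,P[:,1]+.367)<.07)];print(len(q),cv2.minEnclosingCircle(q[:,:2].astype(np.float32)))
E
```

```text
clock: 3.15
tool_pos: [0.501, -0.3609, 0.2122]
eef_rot: [0.996, -0.088, -0.0, -0.0]
contact_force: [-0.5, 1.1, 1.2]
opening: 0.254
finger_force: 20.0
-1 0.0035 0.0143 -0.001 0 0 0;-1 0.0077 0.0125 -0.001 0 0 0;-1 0.0112 0.0095 -0.001 0 0 0;-1 0.0136 0.0056 -0.001 0 0 0;-1 0.0147 0.0011 -0.001 0 0 0;-1 0.0143 -0.0035 -0.001 0 0 0;-1 0.0125 -0.0077 -0.001 0 0 0;-1 0.0095 -0.0112 -0.001 0 0 0;-1 0.0056 -0.0136 -0.001 0 0 0;-1 0.0011 -0.0147 -0.001 0 0 0;-1 -0.0035 -0.0143 -0.001 0 0 0;-1 -0.0077 -0.0125 -0.001 0 0 0;-1 -0.0112 -0.0095 -0.001 0 0 0;-1 -0.0136 -0.0056 -0.001 0 0 0;-1 -0.0147 -0.0011 -0.001 0 0 0;-1 -0.0143 0.0035 -0.001 0 0 0;-1 -0.0125 0.0077 -0.001 0 0 0;-1 -0.0095 0.0112 -0.001 0 0 0;-1 -0.0056 0.0136 -0.001 0 0 0;-1 -0.0011 0.0147 -0.001 0 0 0
20901 ((0.5472341179847717, -0.36622777581214905), 0.05282598361372948)
```

```bash
python3 -m inch '-1 0.0035 0.0143 -0.001 0 0 0;-1 0.0077 0.0125 -0.001 0 0 0;-1 0.0112 0.0095 -0.001 0 0 0;-1 0.0136 0.0056 -0.001 0 0 0;-1 0.0147 0.0011 -0.001 0 0 0;-1 0 0 0 0 0 0;-1 0 0 0 0 0 0'
```

```text
clock: 3.78
tool_pos: [0.5443, -0.4123, 0.2173]
eef_rot: [0.996, -0.088, 0.001, 0.0]
contact_force: [0.9, 1.0, 0.5]
opening: 0.253
finger_force: 20.0
```

```bash
python3 -m inch '-1 0.0143 -0.0035 -0.001 0 0 0;-1 0.0125 -0.0077 -0.001 0 0 0;-1 0.0095 -0.0112 -0.001 0 0 0;-1 0.0056 -0.0136 -0.001 0 0 0;-1 0.0011 -0.0147 -0.001 0 0 0;-1 -0.0035 -0.0143 -0.001 0 0 0;-1 -0.0077 -0.0125 -0.001 0 0 0;-1 -0.0112 -0.0095 -0.001 0 0 0;-1 -0.0136 -0.0056 -0.001 0 0 0;-1 -0.0147 -0.0011 -0.001 0 0 0;-1 -0.0143 0.0035 -0.001 0 0 0;-1 -0.0125 0.0077 -0.001 0 0 0;-1 -0.0095 0.0112 -0.001 0 0 0;-1 -0.0056 0.0136 -0.001 0 0 0;-1 -0.0011 0.0147 -0.001 0 0 0;-1 0 0 0 0 0 0'
```

```text
clock: 5.12
tool_pos: [0.5008, -0.3634, 0.2324]
eef_rot: [0.996, -0.089, 0.001, 0.001]
contact_force: [2.6, -1.3, -1.3]
opening: 0.253
finger_force: 20.0
```

```bash
python3 -m inch '-1 0.0035 0.0143 -0.001 0 0 0;-1 0.0077 0.0125 -0.001 0 0 0;-1 0.0112 0.0095 -0.001 0 0 0;-1 0.0136 0.0056 -0.001 0 0 0;-1 0.0147 0.0011 -0.001 0 0 0;-1 0.0143 -0.0035 -0.001 0 0 0;-1 0.0125 -0.0077 -0.001 0 0 0;-1 0.0095 -0.0112 -0.001 0 0 0;-1 0.0056 -0.0136 -0.001 0 0 0;-1 0.0011 -0.0147 -0.001 0 0 0;-1 -0.0035 -0.0143 -0.001 0 0 0;-1 -0.0077 -0.0125 -0.001 0 0 0;-1 -0.0112 -0.0095 -0.001 0 0 0;-1 -0.0136 -0.0056 -0.001 0 0 0;-1 -0.0147 -0.0011 -0.001 0 0 0;-1 0 0 0 0 0 0;-1 0 0 0 0 0 0;-1 0 0 0 0 0 0'
```

```text
clock: 6.62
tool_pos: [0.5522, -0.3184, 0.2473]
eef_rot: [0.996, -0.088, -0.0, 0.0]
contact_force: [-1.4, -3.7, -1.0]
opening: 0.258
finger_force: 20.0
```

```bash
python3 -m inch '1 0 0 0 0 0 0;1 0 0 0 0 0 0;1 0 0 0 0 0 0;1 0 0 0 0 0 0;1 0 0 0 0 0 0;1 0 0 -0.03 0 0 0;1 0 0 -0.03 0 0 0;1 -0.03 -0.0186 0 0 0 0;1 -0.03 -0.0186 0 0 0 0;1 -0.03 -0.0186 0 0 0 0;1 -0.03 -0.0186 0 0 0 0;1 -0.03 -0.0186 0 0 0 0;1 0 0 0 0 0 0;1 0 0 0 0 0 0;1 0 0 0 0 0 0'
python3 - <<'E'
from h import *
m=camera_model("wrist");p,d=snapshot("wrist");np.savez("w2.npz",p=p,d=d,K=m["intrinsics"],V=m["view"]);cv2.imwrite("pics/w2.png",p[:,:,::-1])
E
```

```text
clock: 7.87
tool_pos: [0.4219, -0.2014, 0.3078]
eef_rot: [0.996, -0.088, 0.001, 0.0]
contact_force: [0.2, -0.8, -0.3]
opening: 1.0
finger_force: 0.0
```

View pics/w2.png

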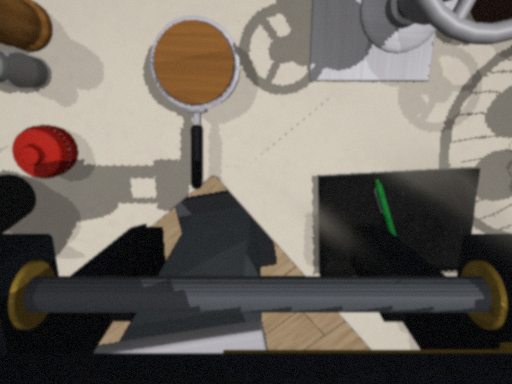

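The handle runs from (197,186) to (196,126), the follower is centred at (195,62), and the base's front corners are at (311,80) and (431,80). The plate is now raised.

```bash
python3 - <<'E'
from h import *
f=np.load("w2.npz");m={"intrinsics":f["K"],"view":f["V"]};P=cloud("w",f["d"],m);p=f["p"].astype(int)
W=lambda u,v,z:np.round(world("w",u,v,z,m=m),4)
h0=W(197,186,.05);h1=W(196,126,.05);c=W(195,62,.06);print("handle",h0,h1,P[155,197],"pot",c,np.linalg.norm(h0-c))
k=(abs(P[...,2]-.06)<.006);k[:, :140]=0;k[:,250:]=0;k[115:]=0;q=P[k];print(cv2.minEnclosingCircle(q[:,:2].astype(np.float32)),len(q),np.median(q[:,2]))
k=(abs(P[...,2]-.046)<.008);k[:130]=0;k[182:]=0;k[:,185:]&=True;k[:,:185]=0;k[:,210:]=0;q=P[k];print("bar",q.mean(0),len(q),cv2.fitLine(q[:,:2].astype(np.float32),2,0,.01,.01).ravel())
a=W(311,80,.006);b=W(431,80,.006);print(a,b,np.linalg.norm(a-b));y=(a-b)[:2]/np.linalg.norm((a-b)[:2]);x=np.array([y[1],-y[0]]);print("yaw",np.arctan2(x[1],x[0]),"axis",(a+b)[:2]/2+.062*x)
E
```

```text
handle [ 0.4014 -0.1246  0.05  ] [ 0.4713 -0.1391  0.05  ] [ 0.43813873 -0.13269127  0.04921939] pot [ 0.538  -0.1549  0.06  ] 0.1402770473028286
((0.5370697379112244, -0.15257380902767181), 0.04353203624486923) 5341 0.059274930128741854
bar [ 0.43719194 -0.13156753  0.04738206] 622 [ 0.97541296 -0.22038506  0.43719193 -0.13156754]
[ 0.4997 -0.2837  0.006 ] [ 0.4737 -0.4303  0.006 ] 0.1488877429474972
yaw -0.1755281633155716 axis [ 0.54774734 -0.36782695]
```

```bash
python3 - <<'E'
from h import *
f=np.load("w2.npz");m={"intrinsics":f["K"],"view":f["V"]};P=cloud("w",f["d"],m)
S=cloud("scene",np.load("scene0.npz")["d"])
for n,Q in(("w",P[:,:140]),("s",S[120:195,130:240])):
    q=Q.reshape(-1,3);q=q[(q[:,2]>.03)&(q[:,2]<.2)&(q[:,0]>.3)&(q[:,0]<.5)&(q[:,1]>-.11)&(q[:,1]<.1)]
    i=np.argsort(q[:,1])[:3];print(n,len(q),q[i] if len(q) else 0)
    k=q[:,2]>.075;k=q[k];print(len(k),k.min(0) if len(k) else 0)
E
```

```text
w 2540 [[0.47076781 0.02407246 0.03202135]
 [0.47475749 0.02478028 0.03295776]
 [0.47101307 0.02478199 0.03287965]]
40 [0.4059216  0.09627465 0.07500581]
s 269 [[0.47791566 0.02322743 0.04329453]
 [0.48294348 0.02502534 0.04341305]
 [0.4706122  0.02595209 0.03352533]]
33 [0.40767049 0.09535354 0.07725724]
```

```bash
python3 -m inch '1 -0.0115 -0.0365 0 0 0 0.02;1 -0.0115 -0.0365 0 0 0 0.02;1 0 0 0.035 0 0 0;1 0 0 0.035 0 0 0;1 0 0 0.035 0 0 0;1 0 0 0.035 0 0 0;1 0 0 0.035 0 0 0;1 0 0 0.035 0 0 0;1 0 0 0.03 0 0 0;1 0 0 0.02 0 0 0;1 0 0 0.015 0 0 0;1 0 0 0 0 0 0;1 0 0 0 0 0 0'
python3 - <<'E'
from h import *
m=camera_model("wrist");p,d=snapshot("wrist");cv2.imwrite("pics/w3.png",p[:,:,::-1])
E
```

```text
clock: 9.0
tool_pos: [0.4181, -0.1275, 0.0522]
eef_rot: [0.994, -0.108, -0.006, -0.001]
contact_force: [-0.3, 0.0, 0.9]
opening: 0.997
finger_force: 0.0
```

View pics/w3.png

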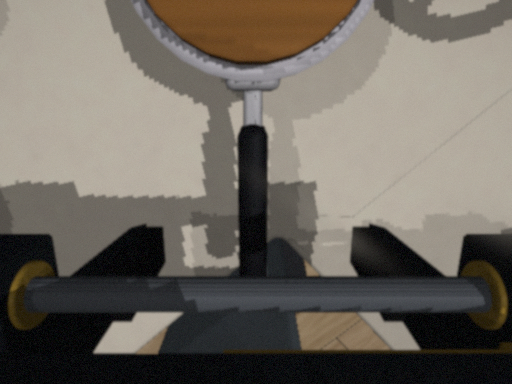

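The handle sits centred between the fingers at (252,200). The tool is still 20 mm high, so I'll continue down.

```bash
python3 -m inch '1 0 0 0.01 0 0 0;1 0 0 0.009 0 0 0;1 0 0 0 0 0 0;1 0 0 0 0 0 0'; python3 -c "
from h import *
s=get_state();print(s['q'].round(3),s['eef_rot'])"
```

```text
clock: 9.38
tool_pos: [0.4192, -0.1279, 0.043]
eef_rot: [0.994, -0.108, -0.008, -0.001]
contact_force: [-0.0, -0.4, 0.5]
opening: 0.999
finger_force: 0.0
[ 0.217  0.885 -0.041  2.242  0.815  0.043 -2.411] [ 9.94143831e-01 -1.07783966e-01 -7.74949725e-03 -7.78120467e-04]
```

```bash
python3 -m inch '1 0.012 0 0 0 0 0;1 0 0 0.005 0 0 0;1 0 0 0.005 0 0 0;1 0 0 0 0 0 0;1 0 0 0 0 0 0'; python3 -c "
from h import *
s=get_state();print(s['q'].round(3),R.from_quat(s['eef_rot']).as_matrix().round(4))"
```

```text
clock: 9.8
tool_pos: [0.4294, -0.1301, 0.0321]
eef_rot: [0.994, -0.108, -0.009, -0.001]
contact_force: [-0.1, -0.1, 0.7]
opening: 1.0
finger_force: 0.0
[ 0.227  0.91  -0.058  2.209  0.845  0.062 -2.44 ] [[ 9.767e-01 -2.139e-01 -1.790e-02]
 [-2.138e-01 -9.769e-01  3.200e-03]
 [-1.820e-02  7.000e-04 -9.998e-01]]
```

```bash
python3 -m inch '1 0 0 0 0 0.018 0;1 0 0 0 0 0 0;-1 0 0 0 0 0 0;-1 0 0 0 0 0 0;-1 0 0 0 0 0 0;-1 0 0 0 0 0 0;-1 0 0 0 0 0 0;-1 0 0 0 0 0 0;-1 0 0 0 0 0 0;-1 0 0 0 0 0 0;-1 0 0 0 0 0 0;-1 0 0 0 0 0 0;-1 0 0 0 0 0 0;-1 0 0 0 0 0 0;-1 0 0 0 0 0 0;-1 0 0 0 0 0 0' 45; python3 -c "
from h import *
s=get_state();print(s['q'].round(3),R.from_quat(s['eef_rot']).as_matrix().round(4))"
```

```text
clock: 11.13
tool_pos: [0.432, -0.1305, 0.0336]
eef_rot: [0.994, -0.107, -0.002, -0.0]
contact_force: [0.3, 1.7, -0.2]
opening: 0.143
finger_force: 45.0
[ 0.223  0.907 -0.051  2.216  1.03   0.046 -2.624] [[ 9.770e-01 -2.134e-01 -3.400e-03]
 [-2.134e-01 -9.770e-01  1.200e-03]
 [-3.600e-03 -5.000e-04 -1.000e+00]]
```

```bash
python3 -m inch '-1 0.005 0 -0.008 0 0 0;-1 0.01 0 -0.008 0 0 0;-1 0.01 0 -0.008 0 0 0;-1 0.005 0 0 0 0 0;-1 0 0 0 0 0 0;-1 0 0 0 0 0 0'; python3 -c "
from h import *
s=get_state();print(s['q'].round(3),R.from_quat(s['eef_rot']).as_matrix().round(4))"
```

```text
clock: 11.63
tool_pos: [0.4607, -0.1376, 0.0569]
eef_rot: [0.994, -0.108, -0.002, -0.0]
contact_force: [-0.0, -0.5, -3.0]
opening: 0.141
finger_force: 45.0
[ 0.384  0.874 -0.31   2.118  0.936  0.295 -2.522] [[ 9.766e-01 -2.149e-01 -4.500e-03]
 [-2.149e-01 -9.766e-01  6.000e-04]
 [-4.500e-03  4.000e-04 -1.000e+00]]
```

```bash
python3 -m inch '-1 0 0.008 0 0 0 0;-1 0 0.014 0 0 0 0;-1 0 0.02 0.002 0 0 0;-1 0 0.02 0.003 0 0 0;-1 0 0.02 0.003 0 0 0;-1 0 0.02 0.001 0 0 0;-1 0.002 0.02 0 0 0 0;-1 0.003 0.02 0 0 0 0;-1 0.003 0.02 0 0 0 0;-1 0.003 0.018 0 0 0 0;-1 0.003 0.014 0 0 0 0;-1 0.003 0.008 0 0 0 0;-1 0 0.004 0 0 0 0;-1 0 0 0 0 0 0;-1 0 0 0 0 0 0'
python3 - <<'E'
from h import *
s=get_state();print(s['q'].round(3),R.from_quat(s['eef_rot']).as_matrix().round(4))
m=camera_model("wrist");p,d=snapshot("wrist");np.savez("w4.npz",p=p,d=d,K=m["intrinsics"],V=m["view"]);cv2.imwrite("pics/w4.png",p[:,:,::-1])
E
```

```text
clock: 12.88
tool_pos: [0.4338, -0.3414, 0.0484]
eef_rot: [0.994, -0.107, -0.002, -0.0]
contact_force: [0.3, 1.0, 1.1]
opening: 0.139
finger_force: 44.9
[ 0.865  0.952 -0.485  1.903  0.877  0.518 -2.027] [[ 9.769e-01 -2.135e-01 -3.600e-03]
 [-2.134e-01 -9.770e-01  9.000e-04]
 [-3.700e-03 -1.000e-04 -1.000e+00]]
```

View pics/w4.png

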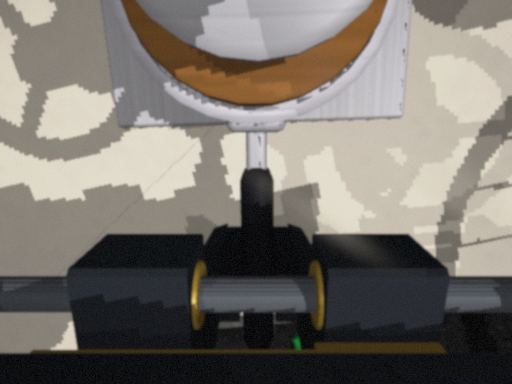

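The pot is under the plate, with the follower's front edge showing evenly around it (rim front at (258,118)) and the handle at (257,200). I'll lower it now.

```bash
python3 -m inch '-1 0 0 0.002 0 0 0;-1 0 0 0.002 0 0 0;-1 0 0 0.002 0 0 0;-1 0 0 0.001 0 0 0;-1 0 0 0 0 0 0;-1 0 0 0 0 0 0'; python3 -m inch '-1 0 0 0.001 0 0 0;-1 0 0 0 0 0 0;-1 0 0 0 0 0 0'
```

```text
clock: 13.43
tool_pos: [0.4335, -0.3419, 0.0413]
eef_rot: [0.994, -0.108, -0.002, -0.0]
contact_force: [-1.9, 1.8, 1.9]
opening: 0.139
finger_force: 45.0
clock: 13.68
tool_pos: [0.4337, -0.3422, 0.0405]
eef_rot: [0.994, -0.108, -0.002, -0.0]
contact_force: [-3.1, 1.1, 2.0]
opening: 0.142
finger_force: 45.0
```

```bash
python3 -m inch '-1 0.003 0 0.0005 0 0 0;-1 0.003 0 0 0 0 0;-1 0.003 0 0 0 0 0;-1 0 0 0 0 0 0'; python3 -m inch '-1 0.002 0 0 0 0 0;-1 0 0 0 0 0 0;-1 0.002 0 0 0 0 0;-1 0 0 0 0 0 0;-1 0 0 0 0 0 0'
```

```text
clock: 14.02
tool_pos: [0.4437, -0.3446, 0.04]
eef_rot: [0.994, -0.108, -0.001, 0.0]
contact_force: [-1.8, 0.7, 2.2]
opening: 0.142
finger_force: 45.0
clock: 14.43
tool_pos: [0.4462, -0.345, 0.0398]
eef_rot: [0.994, -0.108, -0.002, -0.0]
contact_force: [-3.2, 0.2, 2.3]
opening: 0.14
finger_force: 45.0
```

```bash
python3 -m inch '-1 0.001 0 0 0 0 0;-1 0 0 0 0 0 0;-1 0.001 0 0 0 0 0;-1 0 0 0 0 0 0;-1 0 0 0 0 0 0'; python3 -m inch '-1 0.001 0 0 0 0 0;-1 0 0 0 0 0 0;-1 0.001 0 0 0 0 0;-1 0 0 0 0 0 0;-1 0 0 0 0 0 0'
```

```text
clock: 14.85
tool_pos: [0.4463, -0.3451, 0.0397]
eef_rot: [0.994, -0.108, -0.004, -0.0]
contact_force: [-6.3, 1.8, 5.0]
opening: 0.136
finger_force: 45.0
clock: 15.27
tool_pos: [0.4463, -0.3451, 0.0396]
eef_rot: [0.994, -0.108, -0.006, -0.0]
contact_force: [-9.9, 3.1, 9.2]
opening: 0.139
finger_force: 45.0
```

```bash
python3 -m inch '-1 -0.003 0 0 0 0 0;-1 0 0 0 0 0 0;0 0 0 0 0 0 0;0 0 0 0 0 0 0;0 0 0 0 0 0 0;0 0 0 0 0 0 0;1 -0.01 0 0 0 0 0;1 -0.02 0 0 0 0 0;1 0 0 -0.03 0 0 0;1 0 0 -0.04 0 0 0;1 0 0 -0.04 0 0 0;1 0 0 -0.04 0 0 0;1 0 0 -0.04 0 0 0;1 0 0 -0.04 0 0 0;1 0 0 -0.04 0 0 0;1 0 0 0 0 0 0;1 0 0 0 0 0 0'
python3 - <<'E'
from h import *
s=get_state();print(s['q'].round(3))
m=camera_model("wrist");p,d=snapshot("wrist");np.savez("w5.npz",p=p,d=d,K=m["intrinsics"],V=m["view"]);cv2.imwrite("pics/w5.png",p[:,:,::-1])
P=cloud("w",d,m);q=P.reshape(-1,3);q=q[(q[:,2]>.26)&(q[:,2]<.29)&(q[:,0]>.4)];print("knob",len(q),(q.min(0)+q.max(0))/2,q.min(0),q.max(0))
E
```

```text
clock: 16.68
tool_pos: [0.4206, -0.3394, 0.3124]
eef_rot: [0.994, -0.108, 0.001, 0.001]
contact_force: [0.9, 0.3, -0.3]
opening: 1.0
finger_force: 0.0
[ 1.071  0.592 -0.799  1.724  0.487  1.033 -1.686]
knob 124 [ 0.54102385 -0.31814271  0.26388682] [ 0.53940558 -0.32454505  0.2600541 ] [ 0.54264212 -0.31174036  0.26771953]
```

View pics/w5.png

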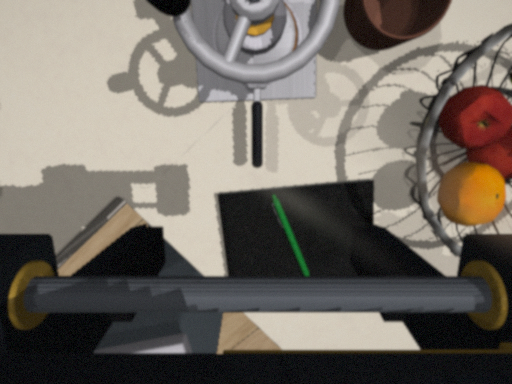

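```bash
python3 -m inch '1 0.031 -0.012 0 0 0 0;1 0.031 -0.012 0 0 0 0;1 0.031 -0.012 0 0 0 0;1 0.031 -0.0125 0 0 0 0;1 0 0 0 0 0 0;1 0 0 0.025 0 0 0;1 0 0 0.025 0 0 0;1 0 0 0.015 0 0 0;1 0 0 0 0 0 0' 20
python3 - <<'E'
from h import *
f=np.load("w5.npz");m={"intrinsics":f["K"],"view":f["V"]}
h0=world("w",257,166,.056,m=m);print("pot",h0[:2]+.144*np.array([.977,-.2134]))
t=1.5*np.pi+.119-np.arange(23)*.3177
X=-.047*np.cos(t);Y=.047*np.sin(t)
print(';'.join(f"-1 {a:.4f} {b:.4f} 0.001 0 0 0" for a,b in zip(np.diff(X),np.diff(Y))))
E
```

```text
clock: 17.48
tool_pos: [0.5479, -0.3174, 0.2397]
eef_rot: [0.994, -0.107, -0.006, -0.001]
contact_force: [-0.3, 0.1, -0.3]
opening: 1.003
finger_force: 0.0
pot [ 0.5524503  -0.36915579]
-1 0.0149 0.0006 0.001 0 0 0;-1 0.0139 0.0052 0.001 0 0 0;-1 0.0116 0.0093 0.001 0 0 0;-1 0.0081 0.0125 0.001 0 0 0;-1 0.0038 0.0144 0.001 0 0 0;-1 -0.0009 0.0148 0.001 0 0 0;-1 -0.0054 0.0138 0.001 0 0 0;-1 -0.0095 0.0114 0.001 0 0 0;-1 -0.0126 0.0079 0.001 0 0 0;-1 -0.0144 0.0036 0.001 0 0 0;-1 -0.0148 -0.0011 0.001 0 0 0;-1 -0.0137 -0.0057 0.001 0 0 0;-1 -0.0113 -0.0097 0.001 0 0 0;-1 -0.0077 -0.0127 0.001 0 0 0;-1 -0.0033 -0.0145 0.001 0 0 0;-1 0.0014 -0.0148 0.001 0 0 0;-1 0.0059 -0.0136 0.001 0 0 0;-1 0.0099 -0.0111 0.001 0 0 0;-1 0.0129 -0.0074 0.001 0 0 0;-1 0.0146 -0.0031 0.001 0 0 0;-1 0.0148 0.0016 0.001 0 0 0;-1 0.0135 0.0062 0.001 0 0 0
```

```bash
python3 -m inch '1 0.0042 0 -0.006 0 0 0;1 0 0 0 0 0 0;-1 0 0 0 0 0 0;-1 0 0 0 0 0 0;-1 0 0 0 0 0 0;-1 0 0 0 0 0 0;-1 0 0 0 0 0 0;-1 0 0 0 0 0 0;-1 0 0 0 0 0 0;-1 0 0 0 0 0 0;-1 0 0 0 0 0 0;-1 0 0 0 0 0 0;-1 0 0 0 0 0 0' 20
```

```text
clock: 18.57
tool_pos: [0.5544, -0.319, 0.2505]
eef_rot: [0.994, -0.108, -0.002, -0.0]
contact_force: [-0.3, 0.0, 0.5]
opening: 0.253
finger_force: 20.0
```

```bash
python3 -m inch '-1 0.0149 0.0006 0.001 0 0 0;-1 0.0139 0.0052 0.001 0 0 0;-1 0.0116 0.0093 0.001 0 0 0;-1 0.0081 0.0125 0.001 0 0 0;-1 0.0038 0.0144 0.001 0 0 0;-1 -0.0009 0.0148 0.001 0 0 0;-1 -0.0054 0.0138 0.001 0 0 0;-1 -0.0095 0.0114 0.001 0 0 0;-1 -0.0126 0.0079 0.001 0 0 0;-1 -0.0144 0.0036 0.001 0 0 0;-1 -0.0148 -0.0011 0.001 0 0 0;-1 -0.0137 -0.0057 0.001 0 0 0;-1 0 0 0 0 0 0'
```

```text
clock: 19.65
tool_pos: [0.5148, -0.3975, 0.2382]
eef_rot: [0.994, -0.107, -0.003, -0.001]
contact_force: [0.5, 4.6, -1.6]
opening: 0.256
finger_force: 20.0
```

```bash
python3 -m inch '-1 -0.0113 -0.0097 0.001 0 0 0;-1 -0.0077 -0.0127 0.001 0 0 0;-1 -0.0033 -0.0145 0.001 0 0 0;-1 0.0014 -0.0148 0.001 0 0 0;-1 0.0059 -0.0136 0.001 0 0 0;-1 0.0099 -0.0111 0.001 0 0 0;-1 0.0129 -0.0074 0.001 0 0 0;-1 0.0146 -0.0031 0.001 0 0 0;-1 0.0148 0.0016 0.001 0 0 0;-1 0.0135 0.0062 0.001 0 0 0;-1 0 0 0 0 0 0;-1 0 0 0 0 0 0'
```

```text
clock: 20.65
tool_pos: [0.5841, -0.3338, 0.2283]
eef_rot: [0.994, -0.108, -0.001, -0.0]
contact_force: [2.2, 0.3, -0.5]
opening: 0.254
finger_force: 20.0
```

```bash
python3 -m inch '0 0 0 0 0 0 0;0 0 0 0 0 0 0;0 0 0 0 0 0 0;0.3 0 0 0 0 0 0;0.3 0 0 0 0 0 0;0.3 0 0 -0.02 0 0 0;0.3 0 0 -0.03 0 0 0;0.3 0 0 -0.03 0 0 0;0.3 -0.03 0 0 0 0 0;0.3 -0.04 0 0 0 0 0;0.3 -0.04 0 0 0 0 0;0.3 -0.03 0 0 0 0 0;0.3 0 0 0 0 0 0;0.3 0 0 0 0 0 0'
python3 - <<'E'
from h import *
m=camera_model("wrist");p,d=snapshot("wrist");P=cloud("w",d,m)
q=P.reshape(-1,3);q=q[(q[:,2]>.225)&(q[:,2]<.28)&(q[:,0]>.5)&(np.hypot(q[:,0]-.547,q[:,1]+.367)<.07)];print("knob",len(q),(q.min(0)+q.max(0))/2 if len(q) else 0,q.max(0) if len(q) else 0)
s,_=snapshot("scene");t,_=snapshot("top")
g=np.vstack([np.hstack([cv2.resize(p,(400,300)),cv2.resize(t,(400,300))]),cv2.resize(s[190:280,240:360],(400,300)) if 0 else np.hstack([cv2.resize(s[180:285,230:370],(400,300),interpolation=2),cv2.resize(s,(400,300))])])
cv2.imwrite("pics/e.png",g[:,:,::-1])
E
```

```text
clock: 21.82
tool_pos: [0.4457, -0.3036, 0.3093]
eef_rot: [0.994, -0.108, -0.002, 0.001]
contact_force: [0.4, -0.2, -0.8]
opening: 0.651
finger_force: 0.0
knob 0 0 0
```

View pics/e.png

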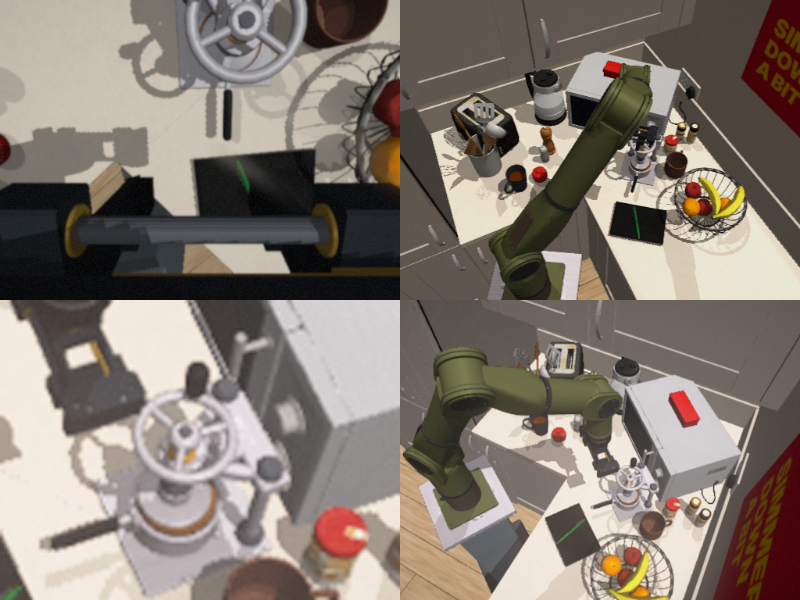

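The pot stands under the plate with the plate down on its follower. The knob is at the rear left and the gripper is clear. I'll check the wheel height and hand in.

```bash
python3 - <<'E'
from h import *
_,d=snapshot("scene");q=cloud("scene",d).reshape(-1,3);r0=np.hypot(q[:,0]-.547,q[:,1]+.367)
k=q[(r0<.058)&(r0>.042)&(q[:,2]>.17)&(q[:,2]<.222)];h,e=np.histogram(k[:,2],bins=13);print(h,e.round(3))
q=q[(q[:,2]>.226)&(r0<.065)];c=(q.min(0)+q.max(0))/2;print(c,q.max(0)[2],len(q))
e=c[:2]-[.5473,-.367];th=(np.arctan2(e[1],e[0])+.1755-np.pi)%(2*np.pi);print(th,"stem mm",th*20/2/np.pi)
E
```

```text
[ 9 18 59 90 99 66 14  2  1  0  2  0  1] [0.193 0.195 0.197 0.199 0.201 0.203 0.206 0.208 0.21  0.212 0.214 0.216
 0.218 0.22 ]
[ 0.53950867 -0.33623484  0.43498775] 0.6437008988702229 105
5.135925839146232 stem mm 16.34815969307027
```

```bash
python3 -c "
from plant import r
print(r.finish_job())"
```

```text
the job is handed in; nothing more can be done
None
```

The job is handed in at about 22 s of the 67 s: the pot is home on the press bed against the stop, and the plate is wound down on its follower. The final knob position put the spring squeeze at about 7 mm, the wheel height agrees with that, and the gripper is clear; no verdict came back.

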